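# Click the hose couplers onto the clip rail in size order

## Task

Put the two loose hose couplers back on the clip rail by pushing them, standing upright, across the bench until each clicks fully home in the clip of its own size, so that the rail runs in size order: smallest in the narrow clip, the medium one left where it is in the middle, largest in the wide clip. Leave the glue bottle, screwdriver, brush and wood offcut where they are.

Things in the scene. Friction and masses are not known exactly. Their poses are not given: they have to be found in the camera images.
- rail: aluminium clip rail fixed to the bench: upright strip 370 mm long (its y), 14 thick, 54 high, 30 mm foot behind. Origin: bench level, middle of its front face; x points away from the clips (they are on the -x side, towards the robot), y along the rail to the robot's left, z up. Turned up to 0.15 rad. Narrow clip at +y, medium in the middle, wide at -y
- clip_small (a point): where the small coupler's axis rests when clicked home: bench level, 23 mm in front of the rail's face, rail y +110 mm; axes as the rail's. Clip: two smooth springy steel jaws 22 to 40 mm above the bench, tip beads 8 mm thick, mouth 38 mm wide (6 less than the coupler), beads' front edges 17 mm before this point. Pushed straight in along rail +x it snaps home against the rail at about 5 to 12 N
- clip_medium (a point): where the medium coupler's axis rests when clicked home: bench level, 28 mm in front of the rail's face, rail y 0 mm; axes as the rail's. Clip: two smooth springy steel jaws 22 to 40 mm above the bench, tip beads 8 mm thick, mouth 48 mm wide (6 less than the coupler), beads' front edges 18 mm before this point. Pushed straight in along rail +x it snaps home against the rail at about 5 to 12 N
- clip_large (a point): where the large coupler's axis rests when clicked home: bench level, 33 mm in front of the rail's face, rail y -110 mm; axes as the rail's. Clip: two smooth springy steel jaws 22 to 40 mm above the bench, tip beads 8 mm thick, mouth 58 mm wide (6 less than the coupler), beads' front edges 20 mm before this point. Pushed straight in along rail +x it snaps home against the rail at about 5 to 12 N
- coupler_small: loose plastic hose coupler, plain round, orange with a black band and dark top, 44 mm diameter, 66 mm tall, about 110 g (varies); standing in front of the rail, 155 to 185 mm out from its face and 100 to 125 mm to one side of its middle, either side. A solid cylinder to touch; slides upright when pushed below mid height. Origin: centre of its underside, z up
- coupler_large: loose plastic hose coupler, plain round, orange with a black band and dark top, 64 mm diameter, 66 mm tall, about 200 g (varies); standing in front of the rail, 155 to 185 mm out from its face and 100 to 125 mm to one side of its middle, either side. A solid cylinder to touch; slides upright when pushed below mid height. Origin: centre of its underside, z up
- coupler_medium: loose plastic hose coupler, plain round, orange with a black band and dark top, 54 mm diameter, 66 mm tall, about 150 g (varies); already clicked home in the middle clip; it stays there. Origin: centre of its underside, z up
- glue: loose yellow glue bottle standing to the robot's left, 60 mm diameter, 170 mm tall; leave alone. Origin: centre of its underside
- screwdriver: loose red-handled screwdriver lying to the robot's right, leave alone. Origin: at bench level under it
- offcut: loose pine offcut 140 x 70 x 38 mm lying to the robot's right, leave alone. Origin: centre of its underside
- brush: loose wooden-handled brush lying to the robot's left, leave alone. Origin: at bench level under it

How it is judged:
By the outcome, as a careful person would: the job done as asked, in the order asked, and still so for the second after the job is handed in, with the robot touching nothing.
It also fails if it takes over 67 s, if anything falls off the work surface, if the arm or the gripper's body presses on something with over 40 N, if the wrist force passes 120 N, or if a joint passes its speed limit or range.

## Robot

A 7-joint arm with a two-finger parallel gripper is mounted at the origin on the work surface. World frame = base frame: x ahead of the robot, y to its left, z up, the work surface at z = 0. Lengths are in m, angles in degrees, forces in N, time in s.
With the tool pointing down it reaches from about 0.425 to 1.025 m from the base axis. Payload 9.4 kg.
Tool frame: the origin (TCP) lies between the finger pads; the fingertips stand 11 mm ahead of it and the grasp point (between the pads) lies 8 mm behind it; z points along the fingers, y is the line along which they close (so a half turn about z gives the same grasp; the last joint's range is limited). The gripper opens to 85 mm and grips with 20 to 120 N. Pads are 22 mm wide; open, the fingers measure 114 mm over their backs; the gripper's body (76 mm by 85 mm) begins 54 mm behind the grasp point. The pads swing forward as they close: fully open they stand 13 mm farther back than shut.
Start: joints at [-70.571, 34.337, -0.143, 91.639, 0.103, 54.024, -4.572], TCP at [0.293, 0.663, 0.242] pointing down, gripper open.
Joint ranges: [-147.43, 147.43], [-19.82, 112.94], [-74.19, 73.91], [6.32, 146.72], [-59.91, 239.91], [6.04, 106.73], [-150.56, 150.56]. Speed limits (degrees/s): [127.2, 127.2, 172.46, 172.46, 180, 180, 180].

## Interface

Orientations are given as [roll, pitch, yaw] about the fixed x, y, z axes, in that order (R = Rz(yaw) Ry(pitch) Rx(roll)).
In Python, from bench import env gives the robot as it stands.
- The arm moves only by the tool jog_arm, called after ">>>" by a JSON object that holds its "api" and its "payload". Schema: {"type":"object","properties":{"moves":{"type":"array","items":{"type":"array","items":{"type":"array","items":{"type":"number"},"minItems":7,"maxItems":7},"minItems":1,"maxItems":20},"minItems":1,"maxItems":1},"only":{"type":"string"},"quiet":{"type":"boolean"},"lines":{"type":"string"}},"required":["moves"],"additionalProperties":false}. moves is a list that holds a single list of rows (three levels of brackets), with 1 to 20 rows, each of 7 numbers: a rotation vector rx, ry, rz in fractions of the full range, 1 being 90 degrees, then dx, dy, dz in parts of the range, where 1.0 means 1 m, then the finger opening in m; each row is the pose to reach, as a shift and turn from the pose commanded when the call began, along the tool's axes at that moment; what a row does not reach only later rows make up. A row lasts 1/8 s, in which the tool goes at most 0.0625 m and 10.7 degrees, less where a joint would pass 70% of its speed; a pose out of reach is approached as far as the arm can. The fingers move at their own pace and stop on an object; the grip force is fixed at half the most. Time passes only in rows, so rows that do not move let the fingers close. The tool returns the time, the measured TCP pose, the force, the opening and the grip force at its end. only (a regular expression) keeps the lines of the reply that match it, lines (a string "A,B") keeps lines A to B, and quiet returns only ok. A shift or turn number past 1, either way, is cut back to 1. Input that does not fit is refused with a message, and nothing moves.
- env.observe(): the state, without advancing time (a new reading comes with each control period).
- env.camera(name): name is "scene" or "side" or "wrist"; returns a dict with "color" (384x512x3 uint8, blue, green, red), "mtx" (3x3 intrinsics, pixels), "xyz" and "attitude" of the camera in the world; the wrist camera has in their place "mount" (4x4, takes a point from camera to tool coordinates, whose origin is the TCP and whose axes are the flange's). Camera axes: x right, y down, z forward; pixel columns grow to the right and rows downward; lengths in m; the calibration is good to about 2 mm. A picture is of the moment at which its call begins: read the wrist's pose just before it. There is no depth.
- env.sign_off(): hands the job in; it is judged then, once.
The state is a dict: "t": time; "joint_positions": joint angles; "qd": joint speeds; "tau": joint torques, N m; "tcp_pos": TCP position; "ee_rot": TCP orientation; "contact_force": force on the tool from outside, world axes, zero at the start; "wrist_torque": the same for the moment, N m; "opening": finger opening in m; "grasp_force": force on a finger pad.
Only numpy, scipy, OpenCV 4.12 (cv2) and the standard library are available. Lean on these libraries where they do the work, as an engineer would, in place of code of your own. Each camera call takes 0.05 s, during which the arm holds its last target. There are 200 camera calls.

## Working session

There is one attempt and no reset: what is moved stays moved. The work goes in short steps, Python scripts to look and compute and a tool call to move; the robot and the scene stay as the last step left them, time stands still between calls to the robot, and variables do not carry over. Pictures are saved under pics/ and viewed, at most 11 in all, crops included, and the job is handed in when it is done.

```bash
ls; mkdir -p pics
```

Run:
```python
from bench import env
import cv2,numpy as np
o=env.observe();print({k:np.round(v,3).tolist() for k,v in o.items()})
for n in("scene","side"):
    c=env.camera(n);cv2.imwrite(f"pics/{n}0.png",c["color"]);print(n,c["mtx"],c["xyz"],c["attitude"])
    np.savez(f"{n}0.npz",**{k:np.array(v) for k,v in c.items()})
```

```text
bench.py
pics
{'t': 0.0, 'joint_positions': [-70.571, 34.383, -0.144, 91.682, 0.103, 54.025, -4.573], 'qd': [-0.077, -0.023, -0.007, -0.004, -0.058, 0.043, -0.02], 'tau': [-0.0, -77.644, 1.565, -25.801, 0.012, 0.009, 0.0], 'tcp_pos': [0.293, 0.663, 0.241], 'ee_rot': [-179.91, 0.009, 156.178], 'contact_force': [-0.141, -0.947, -0.248], 'wrist_torque': [0.047, 0.009, -0.021], 'grasp_force': 0.0, 'opening': 0.085}
scene [[448.61211045   0.         251.46334896]
 [  0.         448.61211045 190.66494144]
 [  0.           0.           1.        ]] [1.40168335 0.11117705 1.11176534] [-142.496007     -1.00159478   98.91946089]
side [[479.63398073   0.         249.49313118]
 [  0.         479.63398073 191.76019319]
 [  0.           0.           1.        ]] [-0.07417579 -0.79731932  1.12562019] [-136.70500289    0.20257458  -39.26613407]
```

View pics/scene0.png

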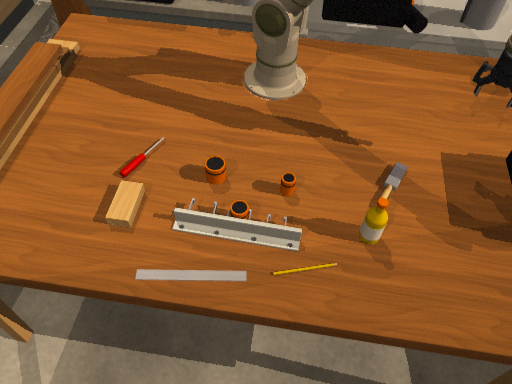

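View pics/side0.png

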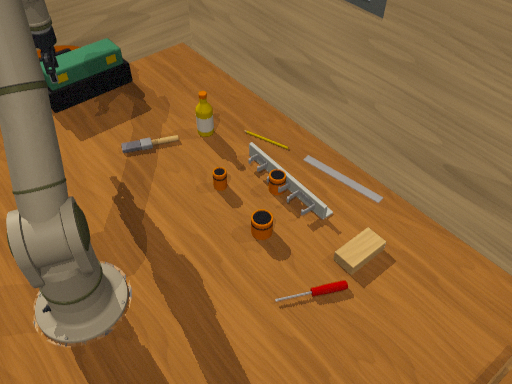

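The scene view shows the large coupler at about (216,168), the small at (288,184) and the medium at (239,209) in the rail. The side view shows large at (262,222), small at (220,178) and medium at (277,180). Each loose coupler already stands on the side of its own clip.

Create h.py:
```python
import numpy as np,cv2
from scipy.spatial.transform import Rotation as Ro
def cam(d):
    return d["mtx"],np.array(d["xyz"]),Ro.from_euler("xyz",d["attitude"],degrees=True).as_matrix()
def ray(c,px):
    K,p,R=c;v=R@np.linalg.inv(K)@np.array([px[0],px[1],1.]);return p,v/np.linalg.norm(v)
def onz(c,px,z):
    p,v=ray(c,px);return p+v*(z-p[2])/v[2]
def tri(c1,x1,c2,x2):
    a,u=ray(c1,x1);b,v=ray(c2,x2);s=np.linalg.lstsq(np.c_[u,-v],b-a,rcond=None)[0]
    P,Q=a+u*s[0],b+v*s[1];return (P+Q)/2,np.linalg.norm(P-Q)
def proj(c,X):
    K,p,R=c;q=K@(R.T@(np.array(X)-p));return q[:2]/q[2]
def dark(img,px,r=14,th=60):
    m=(img.max(2)<th).astype(np.uint8);n,l,s,ce=cv2.connectedComponentsWithStats(m)
    k=[i for i in range(1,n) if np.hypot(*(ce[i]-px))<r and s[i,4]>15]
    k=min(k,key=lambda i:np.hypot(*(ce[i]-px)));return ce[k],s[k]
```

Run:
```python
from h import *
S={n:dict(np.load(n+"0.npz")) for n in("scene","side")}
C={n:cam(S[n]) for n in S}
g={"large":((216,163),(262,216)),"small":((288,178),(220,173)),"med":((239,207),(277,176))}
for k,(a,b) in g.items():
    pa,sa=dark(S["scene"]["color"],a);pb,sb=dark(S["side"]["color"],b)
    print(k,pa.round(1),sa,pb.round(1),sb,*[x.round(4) if hasattr(x,'round') else x for x in tri(C["scene"],pa,C["side"],pb)],onz(C["scene"],pa,.066).round(4),onz(C["side"],pb,.066).round(4))
big=[]
for n,(x0,x1,y0,y1) in {"scene":(165,310,150,255),"side":(200,340,135,245)}.items():
    big.append(cv2.resize(S[n]["color"][y0:y1,x0:x1],(700,500) if 0 else None,fx=2.7*2,fy=2.7*2,interpolation=cv2.INTER_CUBIC))
cv2.imwrite("pics/c1.png",big[0]);cv2.imwrite("pics/c2.png",big[1])
```

```text
large [214.6 163.2] [207 158  16  12 151] [261.6 217.2] [253 211  18  13 182] [ 0.5185 -0.123   0.0656] 0.002 [ 0.5196 -0.1237  0.066 ] [ 0.5179 -0.1223  0.066 ]
small [288.4 177.6] [284 174  10   8  60] [218.9 171.4] [214 169  10   6  47] [0.5367 0.1075 0.0653] 0.002 [0.538  0.1067 0.066 ] [0.536 0.108 0.066]
med [239.1 207.1] [232 202  15  11 129] [277.1 174.5] [271 171  13   8  86] [ 0.6694 -0.0201  0.0657] 0.0017 [ 0.6701 -0.0208  0.066 ] [ 0.6689 -0.0195  0.066 ]
```

View pics/c1.png

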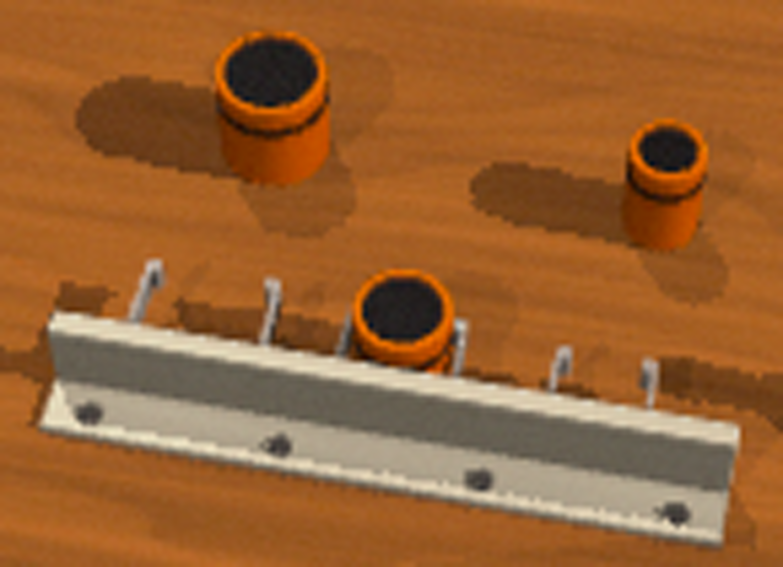

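View pics/c2.png

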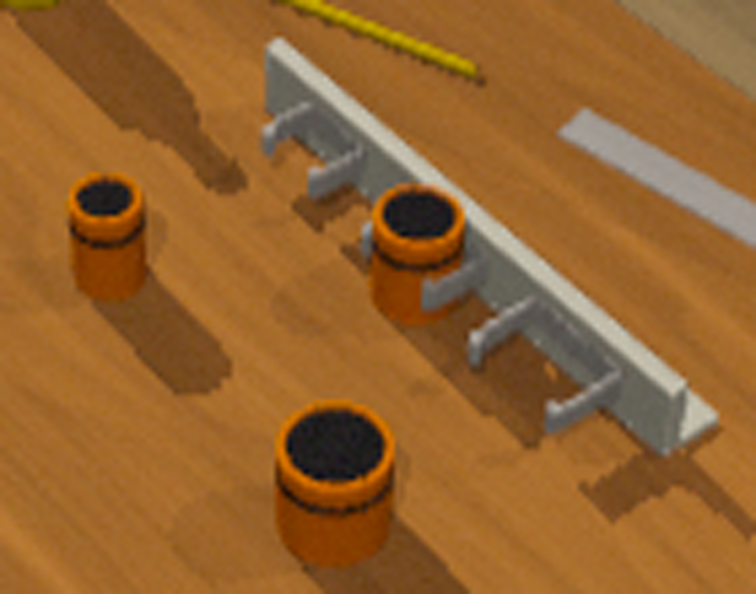

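The crops show the rail's front top edge from about (55,312) to (738,428) in the scene crop, and from (265,50) to (665,393) in the side crop. The empty clips' bead pairs are at (153,265)/(272,285) and (563,352)/(650,366) in the scene crop.

Run:
```python
from h import *
from bench import env
S={n:dict(np.load(n+"0.npz")) for n in("scene","side")}
C={n:cam(S[n]) for n in S}
o=np.array([165,150]);o2=np.array([200,135])
f=lambda p:o+(np.array(p)+.5)/5.4-.5
f2=lambda p:o2+(np.array(p)+.5)/5.4-.5
R,r=tri(C["scene"],f((55,312)),C["side"],f2((665,393)));L,l=tri(C["scene"],f((738,428)),C["side"],f2((265,50)))
print(R.round(4),r,L.round(4),l,np.linalg.norm(L-R))
d=L-R;y=np.arctan2(-d[0],d[1]);print("yaw",np.degrees(y),"mid",(L+R)/2)
c=env.camera("wrist");print(c["mtx"],c["mount"])
```

```text
[ 0.6917 -0.203   0.0531] 0.0050923102031102 [0.7035 0.1628 0.0509] 0.0022110772116883818 0.3659490434956007
yaw -1.8427935502309147 mid [ 0.69756839 -0.02007566  0.05197557]
[[310.1213625    0.         259.08518383]
 [  0.         310.1213625  190.69110039]
 [  0.           0.           1.        ]] [[-4.94648080e-04 -9.48074246e-01 -3.18048706e-01  8.22890961e-02]
 [ 9.99998749e-01  8.83426773e-06 -1.58159110e-03 -2.42757750e-04]
 [ 1.50227552e-03 -3.18049090e-01  9.48073056e-01 -1.31068879e-01]
 [ 0.00000000e+00  0.00000000e+00  0.00000000e+00  1.00000000e+00]]
```

The rows are not in the units I measure in: turns go in shares of 90 degrees. I convert before sending: -22 degrees is -0.2444.

>>> {"api": "jog_arm", "payload": {"moves": [[[0, 0, -0.0222, -0.02, -0.02, 0, 0.015], [0, 0, -0.0444, -0.05, -0.055, 0, 0.015], [0, 0, -0.0667, -0.085, -0.095, 0, 0.015], [0, 0, -0.0889, -0.12, -0.135, 0, 0.015], [0, 0, -0.1111, -0.155, -0.175, 0, 0.015], [0, 0, -0.1333, -0.19, -0.215, 0, 0.015], [0, 0, -0.1556, -0.225, -0.255, 0, 0.015], [0, 0, -0.1778, -0.26, -0.295, 0, 0.015], [0, 0, -0.2, -0.295, -0.335, 0, 0.015], [0, 0, -0.2222, -0.33, -0.375, 0, 0.015], [0, 0, -0.2333, -0.36, -0.41, 0, 0.015], [0, 0, -0.2444, -0.38, -0.435, 0, 0.015], [0, 0, -0.2444, -0.39, -0.444, 0, 0.015], [0, 0, -0.2444, -0.39, -0.444, 0, 0.015], [0, 0, -0.2444, -0.39, -0.444, 0, 0.015], [0, 0, -0.2444, -0.39, -0.444, 0, 0.015]]]}}

```text
t: 2.15
tcp_pos: [0.47, 0.1008, 0.2422]
ee_rot: [180.0, -0.0, 178.3]
contact_force: [-0.9, -0.1, -0.2]
opening: 0.015
grasp_force: 0.0
```

Add to h.py:
```python
def wrist(env,name):
    o=env.observe();c=env.camera("wrist");cv2.imwrite(f"pics/{name}.png",c["color"])
    T=np.eye(4);T[:3,:3]=Ro.from_euler("xyz",o["ee_rot"],degrees=True).as_matrix();T[:3,3]=o["tcp_pos"]
    T=T@np.array(c["mount"]);np.savez(name+".npz",K=c["mtx"],T=T,color=c["color"]);return o
def wcam(name):
    d=np.load(name+".npz");return (d["K"],d["T"][:3,3],d["T"][:3,:3]),d["color"]
```

Run:
```python
from h import *
from bench import env
print(wrist(env,"w1"))
```

```text
{'t': 2.15, 'joint_positions': array([-16.00602012,  17.78366671,  -3.66989935, 122.75070798,
         1.73218752,  39.51247799,  67.4528745 ]), 'qd': array([ 0.18913008, -0.02516255,  0.28581963,  0.07859381,  0.0212907 ,
        0.09982795,  0.22035921]), 'tau': array([ 2.10191645e-01, -4.84443033e+01,  3.98267247e-01, -2.03133577e+01,
        1.14555488e-02,  1.03193168e-03, -1.36890021e-02]), 'tcp_pos': array([0.47002095, 0.10082444, 0.24223692]), 'ee_rot': array([ 1.79982985e+02, -6.41239038e-03,  1.78290400e+02]), 'contact_force': array([-0.88120184, -0.14069423, -0.22505071]), 'wrist_torque': array([-0.01612611, -0.052206  ,  0.03462627]), 'grasp_force': 0.0, 'opening': 0.014986436516353278}
```

View pics/w1.png

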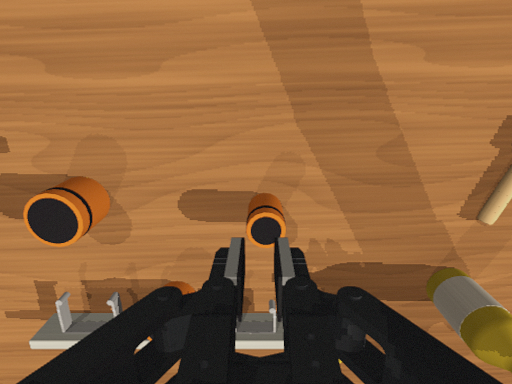

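The wrist view has image-down as forward. The large coupler's top is at (58,218), the small's at (265,230), the large clip's jaws are at (62,300)/(113,303), and the fingers cover the middle. I'll move to the rail's middle so that both empty clips show on either side of the fingers.

>>> {"api": "jog_arm", "payload": {"moves": [[[0, 0, 0, 0, -0.03, -0.01, 0.015], [0, 0, 0, 0, -0.07, -0.025, 0.015], [0, 0, 0, -0.002, -0.105, -0.04, 0.015], [0, 0, 0, -0.004, -0.12, -0.04, 0.015], [0, 0, 0, -0.004, -0.12, -0.04, 0.015], [0, 0, 0, -0.004, -0.12, -0.04, 0.015]]]}}

```text
t: 2.95
tcp_pos: [0.4703, -0.0191, 0.2817]
ee_rot: [180.0, -0.1, 178.3]
contact_force: [-0.2, 0.6, -0.4]
opening: 0.0152
grasp_force: 0.0
```

Run:
```python
from h import *
from bench import env
o=wrist(env,"w2");print(o["tcp_pos"],o["ee_rot"])
c,im=wcam("w2");c1,im1=wcam("w1")
cv2.imwrite("pics/w2z.png",cv2.resize(im[120:],(800,413),interpolation=cv2.INTER_CUBIC))
for k,X in {"large":(.5185,-.123,.066),"small":(.5367,.1075,.066)}.items():
    a,b=proj(c1,X),proj(c,X)
    for th in(50,):
        try:
            pa,sa=dark(im1,a,25,th);pb,sb=dark(im,b,25,th);print(k,pa,sa,pb,sb,tri(c1,pa,c,pb),onz(c1,pa,.066),onz(c,pb,.066))
        except ValueError: print(k,a,b)
```

```text
[ 0.47027197 -0.01907788  0.28167578] [ 1.79977612e+02 -6.02093560e-02  1.78279772e+02]
large [ 52.14644351 220.37118948] [  28  199   49   44 1673] [172.35947712 204.1328976 ] [ 151  184   44   41 1377] (array([ 0.51768978, -0.12486257,  0.06570943]), np.float64(2.156428010663648e-05)) [ 0.51757857 -0.1246487   0.066     ] [ 0.51756985 -0.12477229  0.066     ]
small [262.325 208.15 ] [249 206  29   9  40] [363.86055777 213.43426295] [351 202  27  24 502] (array([0.52004377, 0.101685  , 0.07400056]), np.float64(0.024203023576969133)) [0.51024502 0.10261486 0.066     ] [0.53659129 0.1051386  0.066     ]
```

View pics/w2z.png

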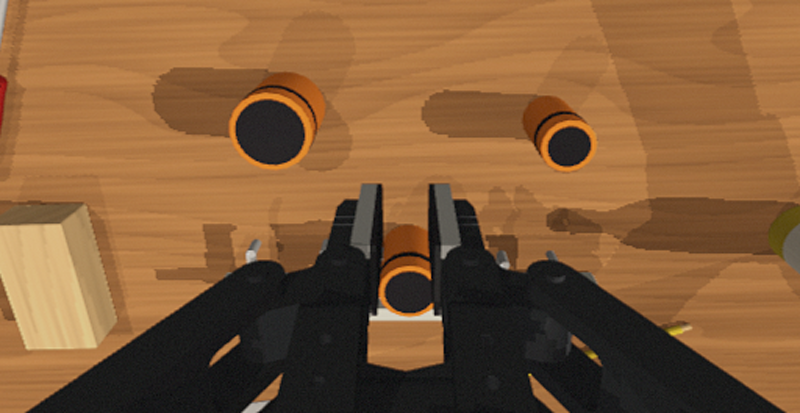

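Wrist measurements: large at (0.518,-0.125) with triangulated height 0.0657, and small at (0.537,0.105). The medium's top shows between the fingers at zoomed pixel (407,290). Next I'll refine the rail yaw by line fits and take the medium's position from the wrist view.

Run:
```python
from h import *
S={n:dict(np.load(n+"0.npz")) for n in("scene","side")}
C={n:cam(S[n]) for n in S}
c,im=wcam("w2")
# medium: dark top, bounded by the orange ring between the fingers
m=((im.max(2)<50)*255).astype(np.uint8)
roi=m[288:325,246:276];n,l,s,ce=cv2.connectedComponentsWithStats(roi);print(s[:5],ce[:5]+[246,288])
hsv=cv2.cvtColor(im,cv2.COLOR_BGR2HSV);og=cv2.inRange(hsv,(5,200,150),(20,255,255))[270:340,235:290]
ys,xs=np.nonzero(og);print("orange x",xs.min()+235,xs.max()+235,"y",ys.max()+270)
k=1+np.argmax(s[1:,4]);med=onz(c,ce[k]+[246,288],.066);print("med wrist",med)
# rail lines: silver mask top edge per column
for nme,z in(("scene",.054),("side",.054)):
    I=cv2.cvtColor(S[nme]["color"],cv2.COLOR_BGR2HSV);mk=cv2.inRange(I,(0,0,150),(180,70,255))
    L,R=np.array([.7035,.1628,.054]),np.array([.6917,-.203,.054])
    P=[]
    for t in np.linspace(.03,.97,150):
        X=L*(1-t)+R*t;u=proj(C[nme],X);w=proj(C[nme],X+[0,0,.01])-u;
        w/=np.linalg.norm(w)
        q=np.array([u+w*a for a in np.arange(-4,5,.25)],np.float32)
        g=cv2.remap(I[:,:,1],q[:,0].copy(),q[:,1].copy(),cv2.INTER_LINEAR).ravel().astype(float)
        if g[0]<90 and g[-1]>130:
            P.append(onz(C[nme],q[np.argmax(np.diff(g))],z))
    P=np.array(P)[:,:2];vx,vy,x0,y0=cv2.fitLine(P.astype(np.float32),cv2.DIST_HUBER,0,.001,.001).ravel()
    res=(P-[x0,y0])@[-vy,vx]
    print(nme,len(P),"yaw",np.degrees(np.arctan(-vx/vy)),"std",res.std(),"x at y=-.02",x0+vx/vy*(-.02-y0))
```

```text
[[  0   0  30  37 502]
 [  0   0   2   2   3]
 [  1   6  29  26 605]] [[259.52390438 305.38247012]
 [246.33333333 288.33333333]
 [261.38016529 306.6       ]]
orange x 242 276 y 321
med wrist [ 0.66840824 -0.02247196  0.066     ]
scene 130 yaw -1.7579993 std 0.002417909361414827 x at y=-.02 0.6984179
side 138 yaw -1.8238081 std 0.005579139843890022 x at y=-.02 0.7104114
```

Run:
```python
from h import *
S={n:dict(np.load(n+"0.npz")) for n in("scene","side")}
C={n:cam(S[n]) for n in S};c1,im1=wcam("w1");c2,_=wcam("w2")
med=np.array([.6684,-.0222]);t=np.radians(-1.8);R=np.array([[np.cos(t),-np.sin(t)],[np.sin(t),np.cos(t)]])
f=lambda p:np.array([165,150])+(np.array(p)+.5)/5.4-.5
f2=lambda p:np.array([200,135])+(np.array(p)+.5)/5.4-.5
rl=lambda X,m=med:((R.T@(X[:2]-m))*1000).round(1)
for p in((153,263),(272,282),(563,350),(650,364)):print("scene bead",rl(onz(C["scene"],f(p),.04),np.array([.6701,-.0208])))
for p in((268,130),(316,178),(476,345),(553,412)):print("side bead",rl(onz(C["side"],f2(p),.04),np.array([.6689,-.0195])))
for p in((62,297),(113,298)):print("w1 bead",rl(onz(c1,p,.04)))
for k,cl,co in(("small",(5,110),(.5366,.1051)),("large",(-5,-110),(.5176,-.1247))):
    q=rl(np.array(co));print(k,"to go",np.array(cl)-q)
cv2.imwrite("pics/w1c.png",cv2.resize(im1[260:384,0:180],None,fx=4,fy=4,interpolation=cv2.INTER_CUBIC))
```

```text
scene bead [ -22.1 -144.5]
scene bead [-22.5 -77.6]
scene bead [-9.5 85.8]
scene bead [ -9.8 132.9]
side bead [ -7.8 134. ]
side bead [-10.8  82.4]
side bead [-23.5 -80.8]
side bead [ -22.5 -145.2]
w1 bead [ -29. -136.]
w1 bead [-27.6 -70.9]
small to go [140.7 -13.1]
large to go [142.5  -2.8]
```

View pics/w1c.png

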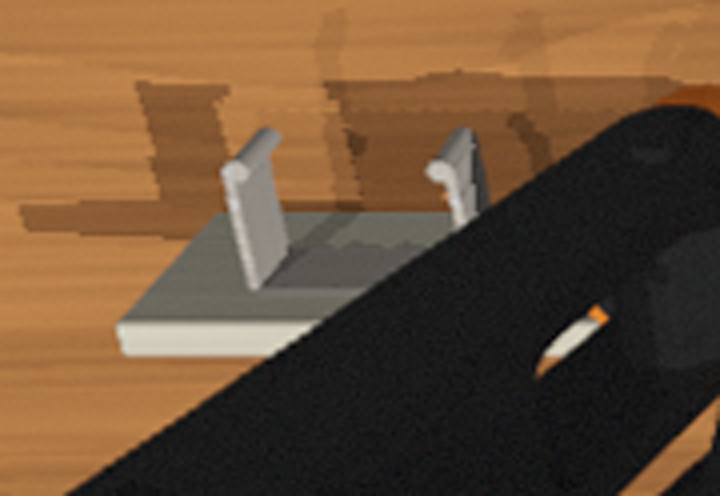

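The bead tops sit at crop (233,170)/(438,170), which puts the clip's mid at about -109 mm; the other views give -111 to -113 and +108 to +109. That agrees with ±110 mm relative to the medium. Going behind the small coupler now.

>>> {"api": "jog_arm", "payload": {"moves": [[[0, 0, 0, 0, 0.03, 0.01, 0.015], [0, 0, 0, -0.003, 0.07, 0.03, 0.015], [0, 0, 0, -0.006, 0.105, 0.06, 0.015], [0, 0, 0, -0.01, 0.122, 0.1, 0.015], [0, 0, 0, -0.01, 0.126, 0.14, 0.015], [0, 0, 0, -0.01, 0.126, 0.18, 0.015], [0, 0, 0, -0.01, 0.126, 0.21, 0.015], [0, 0, 0, -0.01, 0.126, 0.235, 0.015], [0, 0, 0, -0.01, 0.126, 0.25, 0.015], [0, 0, 0, -0.01, 0.126, 0.258, 0.015], [0, 0, 0, -0.01, 0.126, 0.26, 0.015], [0, 0, 0, -0.01, 0.126, 0.26, 0.015]]]}}

```text
t: 4.5
tcp_pos: [0.4848, 0.1052, 0.0228]
ee_rot: [180.0, 0.0, 178.2]
contact_force: [0.3, 0.1, 0.6]
opening: 0.015
grasp_force: 0.0
```

Run:
```python
from h import *
from bench import env
o=wrist(env,"w3");print(o["tcp_pos"],o["ee_rot"],o["contact_force"])
```

```text
[0.48475229 0.10518046 0.02278283] [1.79985967e+02 4.38242262e-02 1.78175254e+02] [0.32187796 0.07804041 0.5706079 ]
```

View pics/w3.png

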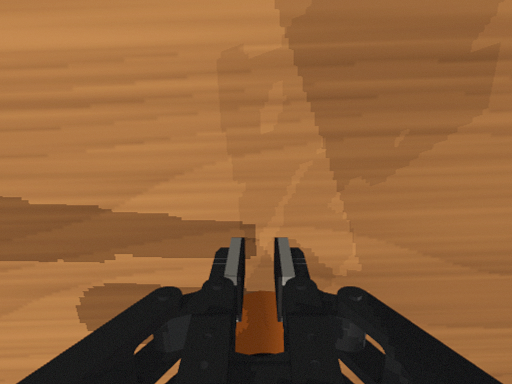

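The fingers are down behind the small coupler, which shows orange in the gap at (260,320), well centred. Pushing to about 45 mm short of home.

>>> {"api": "jog_arm", "payload": {"moves": [[[0, 0, 0, -0.006, 0.0015, 0, 0.015], [0, 0, 0, -0.012, 0.0015, 0, 0.015], [0, 0, 0, -0.018, 0.0015, 0, 0.015], [0, 0, 0, -0.024, 0.001, 0, 0.015], [0, 0, 0, -0.032, 0, 0, 0.015], [0, 0, 0, -0.04, -0.0015, 0, 0.015], [0, 0, 0, -0.048, -0.003, 0, 0.015], [0, 0, 0, -0.056, -0.0045, 0, 0.015], [0, 0, 0, -0.064, -0.006, 0, 0.015], [0, 0, 0, -0.072, -0.0075, 0, 0.015], [0, 0, 0, -0.08, -0.009, 0, 0.015], [0, 0, 0, -0.088, -0.0105, 0, 0.015], [0, 0, 0, -0.096, -0.0115, 0, 0.015], [0, 0, 0, -0.104, -0.0115, 0, 0.015], [0, 0, 0, -0.11, -0.0115, 0, 0.015], [0, 0, 0, -0.115, -0.0115, 0, 0.015], [0, 0, 0, -0.115, -0.0115, 0, 0.015]]]}}

```text
t: 6.68
tcp_pos: [0.5995, 0.09, 0.0223]
ee_rot: [180.0, 0.0, 178.2]
contact_force: [0.1, -0.7, -0.4]
opening: 0.0149
grasp_force: 0.0
```

Create chk.py:
```python
import sys
from h import *
from bench import env
o=env.observe();med=np.array([.6684,-.0222]);t=np.radians(-1.8);R=np.array([[np.cos(t),-np.sin(t)],[np.sin(t),np.cos(t)]])
tc=R.T@(o["tcp_pos"][:2]-med)*1000;print("tcp rail",tc.round(1),o["ee_rot"].round(2),o["contact_force"].round(1))
exp=np.r_[med+R@np.array([float(sys.argv[1]),float(sys.argv[2])])/1000,.066]
out=[]
for n,m0 in(("scene",(.6701,-.0208)),("side",(.6689,-.0195))):
    d=env.camera(n);c=cam(d);I=d["color"]
    u=proj(c,exp);cv2.circle(I2:=I.copy(),tuple(int(v) for v in u),1,(0,255,0));x,y=(int(v) for v in u)
    a=I[max(0,y-50):y+50,max(0,x-65):x+65];out.append(cv2.resize(a,(390,300),interpolation=cv2.INTER_CUBIC))
    try:
        p,s=dark(I,u,9);X=onz(c,p,.066);print(n,p.round(1),s,"rail mm",(R.T@(X[:2]-np.array(m0))*1000).round(1))
    except ValueError:print(n,"no blob",u)
    try:
        p,s=dark(I,proj(c,(*m0,.066)),9);print("  med shift mm",((onz(c,p,.066)[:2]-np.array(m0))*1000).round(1))
    except ValueError:pass
cv2.imwrite(f"pics/{sys.argv[3]}.png",np.hstack(out))
```

```bash
python3 chk.py -40 110 k1
```

```text
tcp rail [-72.4 109.9] [1.7999e+02 3.0000e-02 1.7818e+02] [ 0.1 -0.7 -0.4]
scene [279.1 201.4] [274 197  11   9  72] rail mm [-42.5 109. ]
  med shift mm [ 0.1 -0.1]
side no blob [246.21173508 161.39431778]
  med shift mm [ 0.  -0.1]
```

>>> {"api": "jog_arm", "payload": {"moves": [[[0, 0, 0, -0.004, 0, 0, 0.015], [0, 0, 0, -0.009, 0, 0, 0.015], [0, 0, 0, -0.014, 0, 0, 0.015], [0, 0, 0, -0.018, 0, 0, 0.015], [0, 0, 0, -0.022, 0, 0, 0.015], [0, 0, 0, -0.026, 0, 0, 0.015], [0, 0, 0, -0.03, 0, 0, 0.015], [0, 0, 0, -0.034, 0, 0, 0.015], [0, 0, 0, -0.038, 0, 0, 0.015], [0, 0, 0, -0.042, 0, 0, 0.015], [0, 0, 0, -0.045, 0, 0, 0.015], [0, 0, 0, -0.045, 0, 0, 0.015]]]}}

```text
t: 8.28
tcp_pos: [0.6448, 0.0883, 0.0224]
ee_rot: [180.0, 0.1, 178.2]
contact_force: [-0.7, -0.3, 0.2]
opening: 0.015
grasp_force: 0.0
```

```bash
python3 chk.py 5 110 k2
```

```text
tcp rail [-27.  109.7] [1.8000e+02 7.0000e-02 1.7815e+02] [-0.7 -0.3  0.2]
scene [276.8 214.2] [272 210  11   9  80] rail mm [  3.1 109.5]
  med shift mm [-0.2 -0.3]
side no blob [257.183556   155.63147013]
  med shift mm [-0. -0.]
```

>>> {"api": "jog_arm", "payload": {"moves": [[[0, 0, 0, -0.001, 0, 0, 0.015], [0, 0, 0, -0.002, 0, 0, 0.015], [0, 0, 0, -0.003, 0, 0, 0.015], [0, 0, 0, -0.003, 0, 0, 0.015]]]}}

```text
t: 8.88
tcp_pos: [0.647, 0.0884, 0.0223]
ee_rot: [180.0, 0.0, 178.2]
contact_force: [-0.3, 0.6, -0.4]
opening: 0.0152
grasp_force: 0.1
```

```bash
python3 chk.py 5 110 k3
```

```text
tcp rail [-24.8 109.9] [180.     0.   178.18] [-0.3  0.6 -0.4]
scene [276.8 214.8] [272 211  11   9  76] rail mm [  5.1 109.8]
  med shift mm [-0.3 -0.2]
side no blob [257.183556   155.63147013]
  med shift mm [-0.2  0. ]
```

View pics/k3.png

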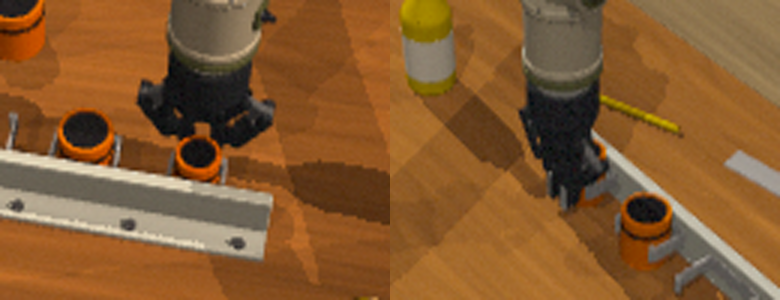

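>>> {"api": "jog_arm", "payload": {"moves": [[[0, 0, 0, -0.001, 0, 0, 0.015], [0, 0, 0, -0.002, 0, 0, 0.015], [0, 0, 0, -0.002, 0, 0, 0.015]]]}}

```text
t: 9.35
tcp_pos: [0.6478, 0.0886, 0.0221]
ee_rot: [-180.0, -0.1, 178.2]
contact_force: [-5.0, 1.4, 1.9]
opening: 0.0148
grasp_force: 0.2
```

```bash
python3 chk.py 5 110 k4
```

```text
tcp rail [-24.1 110.1] [-1.7999e+02 -1.4000e-01  1.7820e+02] [-5.   1.4  1.9]
scene [276.7 215. ] [272 211  11   9  79] rail mm [  5.8 109.5]
  med shift mm [-0.2 -0.3]
side no blob [257.183556   155.63147013]
  med shift mm [-0.2  0.3]
```

>>> {"api": "jog_arm", "payload": {"moves": [[[0, 0, 0, -0.001, 0, 0, 0.015], [0, 0, 0, -0.002, 0, 0, 0.015], [0, 0, 0, -0.002, 0, 0, 0.015]]]}}

```text
t: 9.82
tcp_pos: [0.6478, 0.0886, 0.0217]
ee_rot: [-180.0, -0.3, 178.2]
contact_force: [-9.9, 1.6, 3.3]
opening: 0.015
grasp_force: 0.4
```

```bash
python3 chk.py 5 110 k5
```

```text
tcp rail [-24.  110.1] [-179.96   -0.34  178.23] [-9.9  1.6  3.3]
scene [276.7 215. ] [272 211  11   9  79] rail mm [  5.8 109.5]
  med shift mm [-0.2 -0.3]
side [249.9 150.4] [236 130  29  44 699] rail mm [  1.2 142.1]
  med shift mm [-0.   0.2]
```

>>> {"api": "jog_arm", "payload": {"moves": [[[0, 0, 0, 0.005, 0, 0, 0.015], [0, 0, 0, 0.015, 0, 0, 0.015], [0, 0, 0, 0.035, 0, 0, 0.015], [0, 0, 0, 0.06, 0, -0.01, 0.015], [0, 0, 0, 0.08, 0, -0.04, 0.015], [0, 0, 0, 0.09, 0, -0.08, 0.026], [0, 0, 0, 0.09, 0, -0.12, 0.026], [0, 0, 0, 0.09, 0, -0.12, 0.026]]]}}

```text
t: 10.92
tcp_pos: [0.5626, 0.0913, 0.1454]
ee_rot: [179.9, 0.4, 178.2]
contact_force: [-0.7, 1.2, -0.7]
opening: 0.0259
grasp_force: 0.0
```

```bash
python3 chk.py 5 110 k6
```

```text
tcp rail [-109.3  110.1] [179.92   0.35 178.15] [-0.7  1.2 -0.7]
scene [276.6 214.9] [272 211  11   9  73] rail mm [  5.6 109.3]
  med shift mm [0. 0.]
side [257. 155.] [253 153   9   5  41] rail mm [  6.  110.1]
  med shift mm [ 0.2 -0.1]
```

The small coupler is home: pressing at 10 N moved it no further, and it stayed at (5.8,110) mm after release. Now the large one, with the gap at 26 mm.

>>> {"api": "jog_arm", "payload": {"moves": [[[0, 0, 0, 0.012, -0.025, 0, 0.026], [0, 0, 0, 0.03, -0.065, 0, 0.026], [0, 0, 0, 0.05, -0.11, 0, 0.026], [0, 0, 0, 0.07, -0.155, 0, 0.026], [0, 0, 0, 0.088, -0.195, 0, 0.026], [0, 0, 0, 0.097, -0.214, 0.01, 0.026], [0, 0, 0, 0.097, -0.217, 0.04, 0.026], [0, 0, 0, 0.097, -0.217, 0.075, 0.026], [0, 0, 0, 0.097, -0.217, 0.105, 0.026], [0, 0, 0, 0.097, -0.217, 0.118, 0.026], [0, 0, 0, 0.097, -0.217, 0.123, 0.026], [0, 0, 0, 0.097, -0.217, 0.123, 0.026]]]}}

```text
t: 12.52
tcp_pos: [0.4573, -0.1226, 0.0195]
ee_rot: [-180.0, 0.0, 178.2]
contact_force: [-0.4, -0.0, 1.1]
opening: 0.026
grasp_force: 0.0
```

```bash
python3 chk.py -147.5 -107.2 k7
```

Run:
```python
from h import *
from bench import env
wrist(env,"w4")
```

```text
tcp rail [-207.9 -107. ] [-180.      0.    178.18] [-0.4 -0.   1.1]
scene [214.7 163.1] [207 157  17  13 155] rail mm [-147.7 -107.4]
  med shift mm [-0.2 -0.3]
side no blob [262.0300671  217.70825797]
  med shift mm [ 0.2 -0.1]
```

View pics/w4.png

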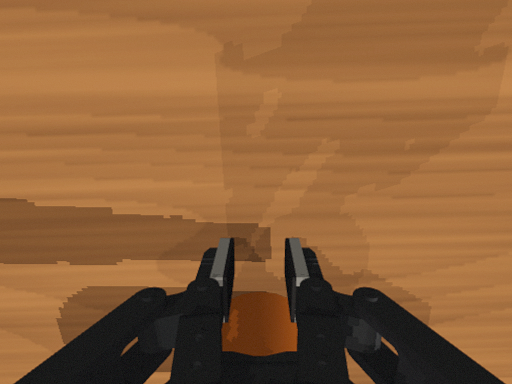

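The large coupler sits centred in the gap at (260,322). Pushing to about 45 mm short of home.

>>> {"api": "jog_arm", "payload": {"moves": [[[0, 0, 0, -0.006, 0, -0.001, 0.026], [0, 0, 0, -0.012, 0, -0.002, 0.026], [0, 0, 0, -0.018, 0, -0.002, 0.026], [0, 0, 0, -0.024, 0, -0.002, 0.026], [0, 0, 0, -0.031, 0, -0.002, 0.026], [0, 0, 0, -0.039, -0.0005, -0.002, 0.026], [0, 0, 0, -0.047, -0.001, -0.002, 0.026], [0, 0, 0, -0.055, -0.0015, -0.002, 0.026], [0, 0, 0, -0.063, -0.002, -0.002, 0.026], [0, 0, 0, -0.071, -0.0025, -0.002, 0.026], [0, 0, 0, -0.079, -0.003, -0.002, 0.026], [0, 0, 0, -0.087, -0.003, -0.002, 0.026], [0, 0, 0, -0.095, -0.003, -0.002, 0.026], [0, 0, 0, -0.103, -0.003, -0.002, 0.026], [0, 0, 0, -0.11, -0.003, -0.002, 0.026], [0, 0, 0, -0.116, -0.003, -0.002, 0.026], [0, 0, 0, -0.119, -0.003, -0.002, 0.026], [0, 0, 0, -0.119, -0.003, -0.002, 0.026]]]}}

```text
t: 14.92
tcp_pos: [0.5763, -0.1294, 0.0213]
ee_rot: [180.0, 0.0, 178.2]
contact_force: [-0.8, -0.5, -0.7]
opening: 0.0259
grasp_force: 0.0
```

```bash
python3 chk.py -50 -110 k8
```

```text
tcp rail [ -88.7 -110.1] [1.8000e+02 2.0000e-02 1.7818e+02] [-0.8 -0.5 -0.7]
scene [205.8 187.3] [197 181  18  14 184] rail mm [ -50.5 -110.9]
  med shift mm [ 0.1 -0.4]
side [279.5 201.5] [262 181  35  45 860] rail mm [-67.4 -92.4]
```

>>> {"api": "jog_arm", "payload": {"moves": [[[0, 0, 0, -0.004, 0, 0, 0.026], [0, 0, 0, -0.009, 0, 0, 0.026], [0, 0, 0, -0.014, 0, 0, 0.026], [0, 0, 0, -0.018, 0, 0, 0.026], [0, 0, 0, -0.022, 0, 0, 0.026], [0, 0, 0, -0.026, 0, 0, 0.026], [0, 0, 0, -0.03, 0, 0, 0.026], [0, 0, 0, -0.034, 0, 0, 0.026], [0, 0, 0, -0.038, 0, 0, 0.026], [0, 0, 0, -0.042, 0, 0, 0.026], [0, 0, 0, -0.045, 0, 0, 0.026], [0, 0, 0, -0.047, 0, 0, 0.026], [0, 0, 0, -0.047, 0, 0, 0.026]]]}}

```text
t: 16.65
tcp_pos: [0.6223, -0.1309, 0.0211]
ee_rot: [180.0, -0.1, 178.2]
contact_force: [-4.1, 1.2, 1.6]
opening: 0.0262
grasp_force: 0.0
```

```bash
python3 chk.py -5 -110 k9
```

```text
tcp rail [ -42.7 -110.1] [ 1.8000e+02 -9.0000e-02  1.7818e+02] [-4.1  1.2  1.6]
scene [201.9 199.6] [193 193  18  14 200] rail mm [  -4.6 -110.7]
  med shift mm [ 0.1 -0.1]
side no blob [299.69713298 196.14271333]
```

Contact with the rail shows at the expected depth. I'll press on a little to confirm the stop, then retreat.

>>> {"api": "jog_arm", "payload": {"moves": [[[0, 0, 0, -0.001, 0, 0, 0.026], [0, 0, 0, -0.002, 0, 0, 0.026], [0, 0, 0, -0.003, 0, 0, 0.026], [0, 0, 0, -0.003, 0, 0, 0.026]]]}}

```text
t: 17.25
tcp_pos: [0.6224, -0.1308, 0.0207]
ee_rot: [180.0, -0.4, 178.2]
contact_force: [-12.8, 2.4, 3.7]
opening: 0.0258
grasp_force: 0.0
```

```bash
python3 chk.py -5 -110 k10
```

```text
tcp rail [ -42.6 -110. ] [179.99  -0.39 178.18] [-12.8   2.4   3.7]
scene [201.9 199.6] [193 193  18  14 201] rail mm [  -4.7 -110.6]
  med shift mm [ 0.1 -0.1]
side no blob [299.69713298 196.14271333]
```

>>> {"api": "jog_arm", "payload": {"moves": [[[0, 0, 0, 0.005, 0, 0, 0.026], [0, 0, 0, 0.015, 0, 0, 0.026], [0, 0, 0, 0.035, 0, 0, 0.026], [0, 0, 0, 0.06, 0, -0.01, 0.026], [0, 0, 0, 0.08, 0.01, -0.04, 0.026], [0, 0, 0, 0.1, 0.02, -0.08, 0.026], [0, 0, 0, 0.12, 0.03, -0.12, 0.026], [0, 0, 0, 0.13, 0.03, -0.16, 0.026], [0, 0, 0, 0.14, 0.03, -0.18, 0.026], [0, 0, 0, 0.14, 0.03, -0.18, 0.026]]]}}

```text
t: 18.6
tcp_pos: [0.4875, -0.0969, 0.203]
ee_rot: [-180.0, 0.3, 178.1]
contact_force: [0.5, 0.5, -0.6]
opening: 0.0261
grasp_force: 0.0
```

```bash
python3 chk.py -5 -110 k11; python3 chk.py 5 110 k12
```

Run:
```python
import cv2,numpy as np
from bench import env
a=env.camera("scene")["color"][140:270,90:400];b=env.camera("side")["color"][80:310,110:400]
cv2.imwrite("pics/fin.png",np.hstack([cv2.resize(a,(400,300)),cv2.resize(b,(400,300))]))
```

```text
tcp rail [-178.5  -80.4] [-179.96    0.25  178.14] [ 0.5  0.5 -0.6]
scene [201.9 199.9] [193 193  18  14 191] rail mm [  -3.6 -110.4]
  med shift mm [-0.1 -0. ]
side [299.5 195.5] [291 190  18  12 156] rail mm [  -4.  -110.4]
  med shift mm [-0. -0.]
tcp rail [-178.6  -80.2] [-1.7999e+02  8.0000e-02  1.7817e+02] [ 0.2  0.1 -0.4]
scene [276.8 214.9] [272 211  11   9  76] rail mm [  5.4 109.6]
  med shift mm [0. 0.]
side no blob [257.183556   155.63147013]
  med shift mm [ 0.2 -0.1]
```

View pics/fin.png

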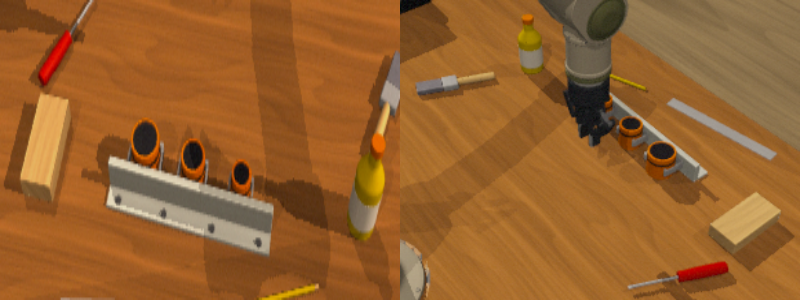

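The final views show all three couplers upright in their clips, in size order: large (145,135), medium (193,155) and small (241,175). The other objects are undisturbed and the arm is clear.

```bash
python3 -c "
from bench import env
print(env.sign_off())"
```

```text
the job is handed in; nothing more can be done
None
```

Both loose couplers are clicked home, the small one in the narrow clip and the large one in the wide clip; the medium one and the other objects are where they were, and the job was handed in about 19 s into the 67 s allowed.

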